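# Line up the nut bar of a microscope stand and bolt it

### The arm

A 6-joint arm with a two-finger parallel gripper is mounted at the origin on the work surface. World frame = base frame: x ahead of the robot, y to its left, z up, the work surface at z = 0. Lengths are in m, angles in rad, forces in N, time in s.
With the tool pointing down it reaches from about 0.35 to 0.975 m from the base axis. Payload 4.9 kg.
Tool frame: the origin (TCP) lies midway between the tips of the shut fingers; the grasp point (between the pads) lies ctrl.grip_point_offset behind it (ctrl.grip_point_offset is the distance from the TCP to the grasp point, in m); x points along the fingers, y is the direction in which the jaws open and shut, and the axes are right-handed (so a half turn about x gives the same grasp; the last joint's range is limited). The gripper opens to 85 mm and grips with 20 to 120 N. Pads are 22 mm wide; open, the fingers measure 114 mm over their backs; the gripper's body (76 mm by 85 mm) begins 54 mm behind the grasp point. The pads swing forward as they close: fully open they stand 13 mm farther back than shut.
Start: joints at [-1.429, 0.053, 1.613, -0, 1.476, -0.119], TCP at [0.161, -0.604, 0.207] pointing down, gripper open.
Joint ranges: [-3.01, 3.01], [-1.01, 2.22], [0.06, 2.58], [-1.02, 4.17], [0.09, 2.62], [-3.14, 3.14]. Speed limits (rad/s): [2.57, 2.57, 3.14, 3.14, 3.14, 3.14].

### API

Orientations are given as a rotation vector (axis times angle).
In Python, from station import ctrl gives the robot as it stands. The module is installed in compiled form; this text tells all that it offers.
- The arm moves only by the tool drive_tool, never from a script. Its argument "commands" is text: rows parted by semicolons, each of 5 numbers parted by spaces: the closure, from -1 (fully open) to 1 (shut), so that 0 is half open, then the shift along the tool's x, y, z in units of 40 mm (1.0 is 40 mm), then the turn about the tool's x in units of 5 degrees (1.0 is 5 degrees). A call has 1 to 8 rows; each row is the pose to reach, as a shift and turn from the pose commanded when the call began, along the tool's axes at that moment; what a row does not reach only later rows make up. A row lasts 1/12 s, in which the tool goes at most 41.7 mm and 7.16 degrees, less where a joint would pass 70% of its speed; a pose out of reach is approached as far as the arm can. A call with a gripper value outside its range is refused whole. The fingers move at their own pace and stop on an object; "newtons" is the grip in N (left out, the last holds). Time passes only in rows, so rows that repeat a pose let the fingers close. It gives the time, the measured TCP pose, the force and the opening at its end, in the units of the state.
- ctrl.get_obs(): the state, without advancing time (a new reading comes with each control period).
- ctrl.get_image(name): name is "scene" or "top" or "wrist"; returns (picture, depth): 480x640x3 uint8, blue, green, red; 480x640 float32, m along the optical axis (not along the pixel's ray), 0 where there is no reading.
- ctrl.camera_info(name): a dict with "K" (3x3 intrinsics, pixels), "T" (4x4, takes a point from camera to world coordinates). Camera axes: x right, y down, z forward; pixel columns grow to the right and rows downward; lengths in m; the calibration is good to about 2 mm. A picture is of the moment at which its call begins: read the wrist's pose just before it. camera_info takes no time and is no camera call; for the wrist camera it gives the pose at the moment of the call.
- ctrl.finish_job(): hands the job in, once; it reports no verdict.
The state is a dict: "t": time; "q": joint angles; "dq": joint speeds; "effort": joint torques, N m; "tool_pos": TCP position; "tool_rot": TCP orientation; "contact_force": force on the tool from outside, world axes, zero at the start; "wrist_torque": the same for the moment, N m; "opening": finger opening in m.
Only numpy, scipy, OpenCV 4.12 (cv2) and the standard library are available. Lean on these libraries where they do the work, as an engineer would, in place of code of your own. Each camera call takes 0.05 s, during which the arm holds its last target.

### The job

Under the stand's mounting plate a sliding nut bar has slipped to one side, so its holes are out of line with the plate's. Feel your way through the plate's pin hole with the pointed drift pin and push it fully home so that it draws the bar into line, bedding it down with a firm push of about 20 N; leave it in and do the same with the knob bolt in the other hole. Never push with more than about 50 N, and leave the things standing about alone.

Things in the scene. Friction and masses are not known exactly. Their poses are not given: they have to be found in the camera images.
- stand: Fixed white foot, 190 x 210 mm (x, y), 50 mm high, a 10 mm steel plate fixed on it (top 60 mm up). Origin at the centre of the underside, z up. Under the plate a 14 mm thick bar slides +-6.5 mm along the stand's x, against one end or the other (which is not known, nor shown in the poses); a light spring (under 3 N) snaps it there. It has the same two holes; centred, they line up.
- pin_hole (a point): Centre of the mouth of the plate's pin hole (14 mm wide), in the plate's top face, at stand x 0, y 55 mm. The bar's pin hole, as wide, lies 10 mm below and 6.5 mm off to the stand's +x or -x until it is drawn into line, so a gap 7.5 mm wide goes through both. There is 36 mm of free depth below the bar's hole.
- bolt_hole (a point): Centre of the mouth of the plate's bolt hole (13 mm wide), in the plate's top face, at stand x 0, y -55 mm. The bar's bolt hole is as wide and as far out of line. Between the two holes stands a boss 40 mm wide and 12 mm high, and beside it two screw heads 7 mm high.
- rack: Fixed grey rack, 70 x 170 mm, 64 mm high, open in front and behind below its top. Origin at the centre of its underside. Two 15 mm holes in its top, at y -50 and +50 mm; one holds the drift pin, the other the bolt (which is which varies), both upright, their collars resting on the rack's top.
- pin_handle (a point): Centre of the handle of the loose steel drift pin (0.15 kg), z along it, up when standing. Round handle 18 mm wide, 60 tall; under it a collar 24 wide, 4 thick, its underside 34 mm below this point; then 21 mm of shank 13 wide, a 22 mm taper, and a nose 5.5 wide, 12 long (4 wide at its end), 89 mm below this point. Fully home, the collar rests on the plate.
- bolt_knob (a point): Centre of the ribbed black knob of the loose bolt (0.1 kg), z along it, up when standing. Plain shank, no screwing. Knob 26 mm wide, 40 tall; under it a collar 32 wide, 4 thick, its underside 24 mm below this point; then a shank 10 wide, 35 long, its last 4 mm tapering to 6. Fully home, the collar rests on the plate.
- cup: Bystander: small white cup, 54 mm wide, 50 mm high; origin under its centre.
- tray: Bystander: small green open tray, 100 x 80 x 30 mm; origin under its centre.
- can: Bystander: blue spray can, 54 mm wide, 150 mm high; origin under its centre.
- ringlight: Bystander: black ring light lying flat, 110 mm wide, 18 mm high; origin under its centre.

How it is judged:
By the outcome, as a careful person would: the job done as asked, in the order asked, and still so for the second after the job is handed in, with the robot touching nothing.
It also fails if it takes over 72 s, if anything falls off the work surface, if the arm or the gripper's body presses on something with over 40 N, if the wrist force passes 120 N, or if a joint passes its speed limit or range.

## Working session

There is one attempt and no reset: what is moved stays moved. The work goes in short steps, Python scripts to look and compute and a tool call to move; the robot and the scene stay as the last step left them, time stands still between calls to the robot, and variables do not carry over. Pictures are saved under pics/ and viewed, and the job is handed in when it is done.

Besides the shell and the picture viewer there is one more tool, called after "Emit:" by a JSON object that holds its "method" and its "body". drive_tool: Moves the arm, as the interface text tells. Its arguments: {"type":"object","properties":{"commands":{"type":"string"},"newtons":{"type":"number"}},"required":["commands"]}

```bash
mkdir -p pics; cat > h.py <<'E'
import numpy as np, cv2
from station import ctrl
from scipy.spatial.transform import Rotation as R
def snap(n,f):
    im,d=ctrl.get_image(n); ci=ctrl.camera_info(n)
    cv2.imwrite('pics/%s.png'%f,im); np.savez('pics/%s.npz'%f,im=im,d=d,K=ci['K'],T=ci['T']); return im,d,np.array(ci['K']),np.array(ci['T'])
def load(f):
    z=np.load('pics/%s.npz'%f); return z['im'],z['d'],z['K'],z['T']
def cloud(d,K,T):
    v,u=np.mgrid[:480,:640]; p=np.stack([(u-K[0,2])/K[0,0]*d,(v-K[1,2])/K[1,1]*d,d],-1)
    return p@T[:3,:3].T+T[:3,3]
def ray(u,v,K,T,z):
    r=T[:3,:3]@np.linalg.solve(K,[u,v,1.]); return T[:3,3]+r*(z-T[2,3])/r[2]
E
python3 - <<'E'
from h import *
print(ctrl.get_obs(),ctrl.grip_point_offset)
for n in('scene','top'): im,d,K,T=snap(n,n+'0'); print(n,K,T)
E
```

```text
{'t': 0.0, 'q': array([-1.42899148e+00,  5.33329452e-02,  1.61430034e+00, -3.66374093e-05,
        1.47597156e+00, -1.18953701e-01]), 'dq': array([ 0.00028387, -0.00078837, -0.00060852, -0.00011239,  0.00043769,
       -0.00013841]), 'effort': array([-1.56452861e-03, -3.93686736e+01, -3.70175028e+01, -2.31378044e-04,
        6.97138516e-03,  3.71541038e-07]), 'tool_pos': array([ 0.16105608, -0.60320182,  0.20597409]), 'tool_rot': array([ 2.08311962,  0.27527024, -2.08324454]), 'contact_force': array([ 1.19795302, -0.34625472, -0.28329369]), 'wrist_torque': array([0.0838839 , 0.01636031, 0.03193942]), 'opening': 0.08564060670979824} 0.0187
scene [[438.11230147   0.         326.34304133]
 [  0.         438.11230147 232.99637199]
 [  0.           0.           1.        ]] [[ 0.75696194  0.36035516 -0.54511722  1.0727681 ]
 [ 0.65340862 -0.40704453  0.63825695 -0.52867923]
 [ 0.0081122  -0.8393205  -0.54357638  0.56559657]
 [ 0.          0.          0.          1.        ]]
top [[446.26052542   0.         323.11275856]
 [  0.         446.26052542 234.54491649]
 [  0.           0.           1.        ]] [[ 0.01924289 -0.9807044   0.19454715  0.40677803]
 [-0.99980078 -0.01784293  0.00894599 -0.00331496]
 [-0.00530208 -0.19468054 -0.98085237  1.04446341]
 [ 0.          0.          0.          1.        ]]
```

View pics/scene0.png

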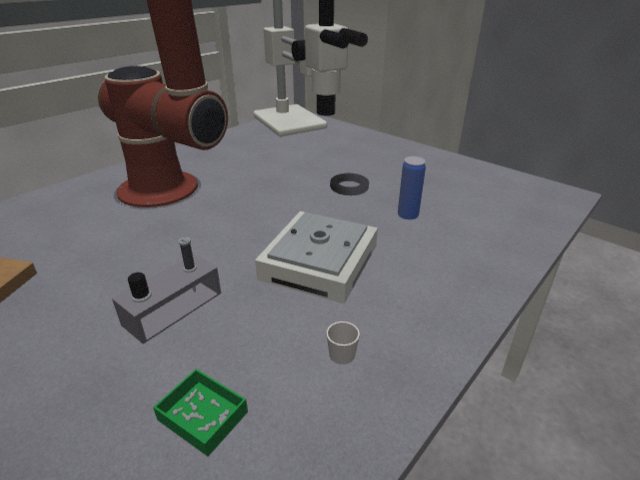

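View pics/top0.png

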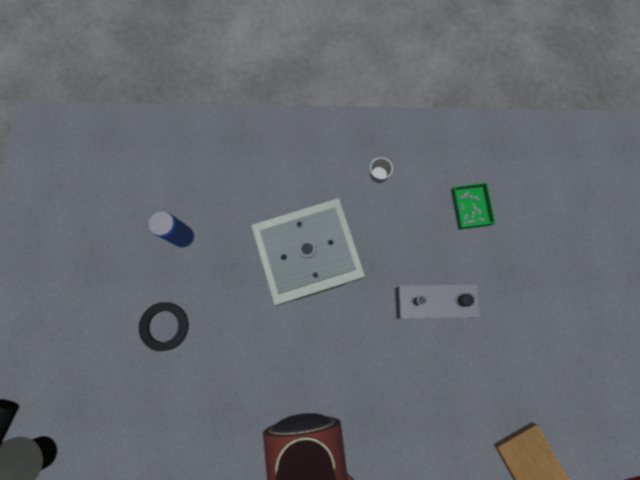

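Both views show the stand (top view about 307,250), with the pin in the rack at (420,300) and the knob at (466,300). Next I'll enlarge the stand and measure it.

```bash
python3 - <<'E'
from h import *
im,d,K,T=load('top0')
a=cv2.resize(im[190:310,240:380],None,fx=5,fy=5,interpolation=cv2.INTER_CUBIC)
cv2.imwrite('pics/c1.png',a)
im2,d2,K2,T2=load('scene0')
cv2.imwrite('pics/c2.png',cv2.resize(im2[200:300,250:390],None,fx=5,fy=5,interpolation=cv2.INTER_CUBIC))
P=cloud(d,K,T)
for (u,v) in [(307,250),(299,224),(331,242),(315,275),(284,257),(262,230),(420,300),(466,300),(440,300),(200,400)]: print(u,v,P[v,u].round(4))
# stand white border rect
hsv=cv2.cvtColor(im,cv2.COLOR_BGR2HSV)
z=P[...,2]
for lo,hi,n in[(.04,.08,'stand/rack')]:
    m=((z>lo)&(z<hi)&(d>0)).astype(np.uint8)
    k,l,s,c=cv2.connectedComponentsWithStats(m)
    for i in range(1,k):
        if s[i,4]>300:
            cs=cv2.findContours((l==i).astype(np.uint8),0,2)[0][0]
            print(s[i],c[i],cv2.minAreaRect(cs), np.median(P[l==i],0))
            pts=P[l==i][:,:2].astype(np.float32); print(cv2.minAreaRect(pts))
E
```

```text
307 250 [0.5645 0.0405 0.0705]
299 224 [0.6236 0.0601 0.0679]
331 242 [ 0.5936 -0.0128  0.0143]
315 275 [0.5098 0.0216 0.0676]
284 257 [0.5558 0.096  0.0164]
262 230 [0.6102 0.1438 0.0591]
420 300 [ 0.4566 -0.1946  0.1274]
466 300 [ 0.4593 -0.2934  0.1097]
440 300 [ 0.461  -0.2519  0.0611]
200 400 [ 2.336e-01  2.730e-01 -1.000e-04]
[ 252  198  113  107 7679] [307.3480922  251.04609975] ((307.5946044921875, 250.93243408203125), (83.59390258789062, 94.2545166015625), 72.89727020263672) [0.56378177 0.04038703 0.05792471]
((0.5684555768966675, 0.04073384404182434), (0.19080322980880737, 0.21024809777736664), 18.691883087158203)
[ 398  285   82   33 2293] [436.89402529 301.11644134] ((438.5, 301.0), (32.0, 81.0), 90.0) [ 0.45710451 -0.24536839  0.06294943]
((0.45909637212753296, -0.2490502893924713), (0.06926707178354263, 0.1715591847896576), 1.1088690757751465)
```

View pics/c1.png

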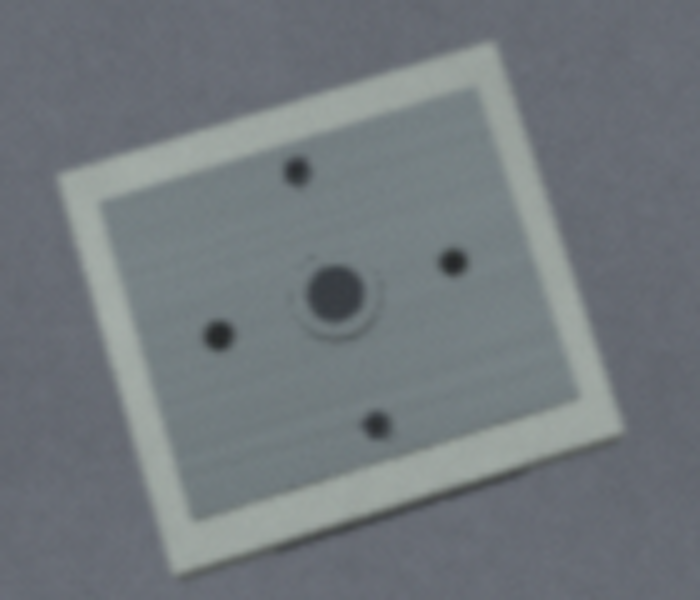

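View pics/c2.png

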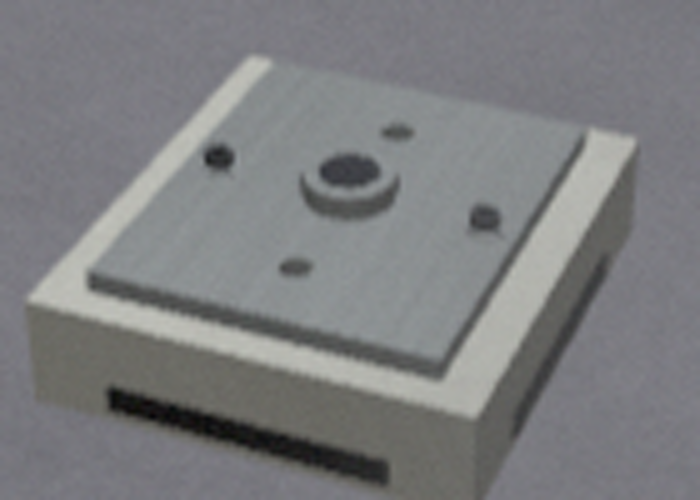

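The scene view shows the real holes at crop (397,132) and (295,267), which have no relief, and the screw heads at (219,157) and (485,218). That puts the stand's y axis through top pixels (284,257) and (331,242). The wrist camera should show which hole is wider.

```bash
cat >> h.py <<'E'
def pose():
    o=ctrl.get_obs(); return np.array(o['tool_pos']),R.from_rotvec(o['tool_rot']).as_matrix(),o
def rel(target, yaw_y=None):
    """tool-frame shift in 40mm units to bring TCP to target; yaw_y: desired world angle (deg) of tool y"""
    p,M,o=pose(); s=M.T@(np.array(target)-p)/0.04
    a=np.degrees(np.arctan2(M[1,1],M[0,1]))
    out='shift units %s  toolY ang %.2f tilt %s t=%.2f open=%.4f'%(s.round(3),a,M[:,0].round(4),o['t'],o['opening'])
    if yaw_y is not None:
        # turn about tool x (down): positive decreases world yaw
        da=(yaw_y-a+90)%180-90; out+=' turn units %.2f (deg world %.1f)'%(-da/5,da)
    print(out, 'tcp',p.round(4),'F',np.round(o['contact_force'],1),'M',np.round(o['wrist_torque'],2))
E
python3 - <<'E'
from h import *
p,M,o=pose(); print(M.round(3))
im,d,K,T=snap('wrist','w0'); print(K,T.round(3))
print('cam in tool',(M.T@(T[:3,3]-p)).round(4),(M.T@T[:3,:3]).round(3))
rel([.457,-.197,.21],19)
# pin & knob top, circle fits
im,d,K,T=load('top0'); P=cloud(d,K,T)
for u,v,lo,hi in[(420,300,.115,.14),(466,300,.095,.12)]:
    q=P[v-14:v+14,u-16:u+16].reshape(-1,3); q=q[(q[:,2]>lo)&(q[:,2]<hi)]
    print(len(q),q.mean(0),q.min(0),q.max(0),np.median(q,0))
im,d,K,T=load('scene0'); P=cloud(d,K,T)
for u,v,lo,hi in[(186,242,.115,.14),(138,280,.095,.12)]:
    q=P[v-20:v+20,u-16:u+16].reshape(-1,3); q=q[(q[:,2]>lo)&(q[:,2]<hi)]
    print(len(q),q.mean(0),q.min(0),q.max(0),np.median(q,0))
E
```

```text
[[-0.     0.258 -0.966]
 [ 0.002 -0.966 -0.258]
 [-1.    -0.002 -0.   ]]
[[336.48560188   0.         318.12041035]
 [  0.         336.48560188 240.31974872]
 [  0.           0.           1.        ]] [[ 0.257 -0.926 -0.275  0.23 ]
 [-0.966 -0.247 -0.072 -0.585]
 [-0.001  0.284 -0.959  0.372]
 [ 0.     0.     0.     1.   ]]
cam in tool [-1.664e-01  1.000e-04 -7.080e-02] [[-0.001 -0.285  0.959]
 [ 1.    -0.001  0.   ]
 [ 0.     0.959  0.285]]
shift units [-0.08  -7.908 -9.767]  toolY ang -75.06 tilt [-2.0e-04  1.6e-03 -1.0e+00] t=0.15 open=0.0855 turn units 17.19 (deg world -85.9) tcp [ 0.1611 -0.6033  0.2062] F [-0.  -0.3 -0.9] M [ 0.02  0.02 -0.03]
89 [ 0.45743423 -0.19878544  0.12701126] [ 0.44853324 -0.2089436   0.12231225] [ 0.46693724 -0.18876468  0.13273078] [ 0.45681316 -0.19860012  0.12711173]
140 [ 0.46074092 -0.29748478  0.10570798] [ 0.44745045 -0.31277558  0.09573231] [ 0.4741739  -0.28510545  0.11130506] [ 0.46078615 -0.29722402  0.10608707]
122 [ 0.46088214 -0.20158318  0.12475618] [ 0.44784933 -0.21013748  0.11510842] [ 0.46960172 -0.18910217  0.12969834] [ 0.46173278 -0.20219972  0.12722006]
223 [ 0.46656226 -0.30185728  0.10482568] [ 0.44985646 -0.31329207  0.09509901] [ 0.47698956 -0.2867313   0.11010324] [ 0.46744048 -0.30207105  0.10689745]
```

View pics/w0.png

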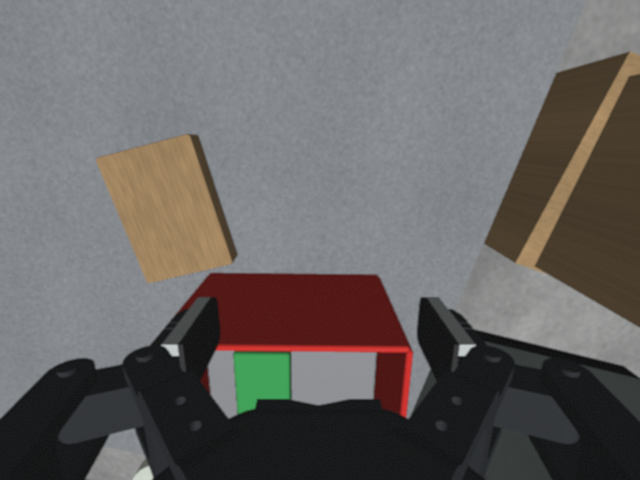

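The wrist view shows clutter around the start (a red bin, a wooden block and boxes), so I'll rise first. Then I'll go to a viewpoint above the stand to tell the holes apart.

Emit:
{"method": "drive_tool", "body": {"commands": "-1 -1 0 0 0; -1 -2 0 0 0; -1 -2 -0.6 -0.8 -1.3; -1 -2 -1.2 -1.5 -2.6; -1 -2 -1.8 -2.3 -4; -1 -2 -2.4 -3 -5.3; -1 -2 -3 -3.8 -6.7; -1 -2 -3.6 -4.5 -8", "newtons": 40}}

```text
t: 0.82
tool_pos: [0.2988, -0.4165, 0.2868]
tool_rot: [1.641, 0.859, -1.64]
contact_force: [0.1, 0.3, 0.7]
opening: 0.0857
```

```bash
python3 -c "
from h import *
rel([.585,-.012,.21],19)"
```

```text
shift units [  1.927   0.12  -12.385]  toolY ang -34.73 tilt [ 2.e-04  5.e-04 -1.e+00] t=0.82 open=0.0857 turn units -10.75 (deg world 53.7) tcp [ 0.2988 -0.4165  0.2868] F [0.1 0.3 0.7] M [-0.   -0.04  0.01]
```

Emit:
{"method": "drive_tool", "body": {"commands": "-1 0.2 0 -1 -1.3; -1 0.5 0 -2 -2.7; -1 0.7 0 -3 -4; -1 0.9 0 -4 -5.4; -1 1.1 0 -5 -6.8; -1 1.3 0.1 -6 -8.2; -1 1.5 0.1 -7 -9.5; -1 1.6 0.1 -8 -10.7"}}

```text
t: 1.48
tool_pos: [0.4852, -0.1565, 0.2218]
tool_rot: [0.965, 1.348, -0.965]
contact_force: [0.4, 0.7, 0.1]
opening: 0.0852
```

```bash
python3 -c "
from h import *
rel([.585,-.012,.2],19)"
```

```text
shift units [ 0.544  3.524 -2.618]  toolY ang 18.76 tilt [-1.4e-03  6.0e-04 -1.0e+00] t=1.48 open=0.0852 turn units -0.05 (deg world 0.2) tcp [ 0.4852 -0.1565  0.2218] F [0.4 0.7 0.1] M [ 0.02 -0.   -0.01]
```

Emit:
{"method": "drive_tool", "body": {"commands": "-1 0.2 0.8 -0.6 0; -1 0.4 1.6 -1.2 0; -1 0.5 2.4 -1.8 0; -1 0.6 3.2 -2.4 0; -1 0.6 3.5 -2.6 0; -1 0.6 3.5 -2.6 0"}}

```text
t: 1.98
tool_pos: [0.5857, -0.013, 0.1982]
tool_rot: [0.966, 1.348, -0.966]
contact_force: [0.8, -0.4, 0.4]
opening: 0.0857
```

```bash
python3 -c "
from h import *
rel([.585,-.012,.2],19)
snap('wrist','w1')"
```

```text
shift units [-0.044 -0.008 -0.029]  toolY ang 18.69 tilt [-1.5e-03  8.0e-04 -1.0e+00] t=1.98 open=0.0857 turn units -0.06 (deg world 0.3) tcp [ 0.5857 -0.013   0.1982] F [ 0.8 -0.4  0.4] M [-0.04  0.05 -0.01]
```

View pics/w1.png

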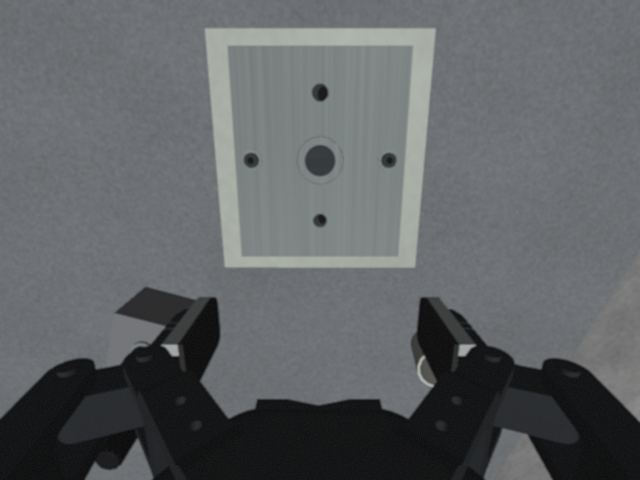

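```bash
python3 - <<'E'
from h import *
im,d,K,T=load('w1')
a=[cv2.resize(im[v-18:v+18,302:338],(400,400),interpolation=cv2.INTER_CUBIC) for v in(92,220)]
cv2.imwrite('pics/c3.png',np.hstack(a))
g=cv2.cvtColor(im,cv2.COLOR_BGR2GRAY).astype(float)
for v in (92,220):
    w=g[v-16:v+17,304:337]; m=(cv2.resize(w,None,fx=8,fy=8,interpolation=cv2.INTER_CUBIC)<100).astype(np.uint8)
    print(np.median(w))
    cs=max(cv2.findContours(m,0,1)[0],key=cv2.contourArea); e=cv2.fitEllipse(cs)
    x,y=304+(e[0][0]-3.5)/8,v-16+(e[0][1]-3.5)/8
    p=ray(x,y,K,T,.06); dep=(T[:3,:3].T@(p-T[:3,3]))[2]
    print('centre px',x,y,'world',p.round(4),'diam mm',np.array(e[1])/8*dep/K[0,0]*1e3,e[2])
    # edges horizontally
E
```

```text
128.0
centre px 319.7533130645752 92.12921524047852 world [0.5491 0.0904 0.06  ] diam mm [13.80411182 15.08281374] 173.99288940429688
131.0
centre px 319.5907669067383 220.07625198364258 world [ 0.584  -0.0134  0.06  ] diam mm [12.3735495  12.57435837] 66.8150634765625
```

View pics/c3.png

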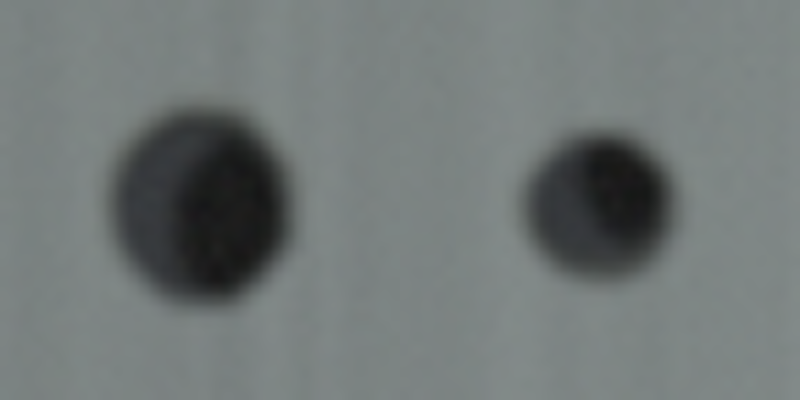

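The upper hole (320,92) measures about 14–15 mm and the lower one (320,220) about 12.5 mm, so the pin hole is at the world +y end. The bar's pale crescent lies on the left in both, so the gap is to the right (tool +y, which is stand +x). Now to the pin.

Emit:
{"method": "drive_tool", "body": {"commands": "0 0 -0.75 0.6 0; 0 0 -1.5 1.2 0; 0 0 -2.25 1.8 0; 0 0 -3 2.3 0; 0 0 -3.8 2.9 0; 0 0 -4.5 3.4 0; 0 0 -4.5 3.4 0; 0 0 -4.5 3.4 0"}}

```text
t: 2.7
tool_pos: [0.4554, -0.204, 0.1995]
tool_rot: [0.973, 1.342, -0.973]
contact_force: [0.0, -0.2, 1.1]
opening: 0.0425
```

```bash
python3 -c "
from h import *
rel([.459,-.199,.2],19)
snap('wrist','w2')
im,d,K,T=load('top0')
for u,v in[(219/5+240-.4,335/5+190-.4),(453/5+239.6,262/5+189.6)]: print(ray(u,v,K,T,.06))
"
```

```text
shift units [-0.011  0.125 -0.091]  toolY ang 18.12 tilt [ 5.e-04 -6.e-04 -1.e+00] t=2.70 open=0.0425 turn units -0.18 (deg world 0.9) tcp [ 0.4554 -0.204   0.1995] F [ 0.  -0.2  1.1] M [ 0.01 -0.04  0.04]
[0.55033673 0.09317867 0.06      ]
[ 0.58529725 -0.0105473   0.06      ]
```

View pics/w2.png

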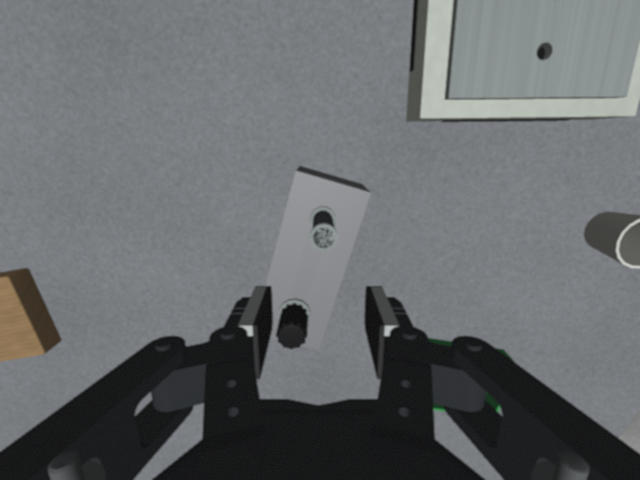

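The pin's knurled top is at (324,236), its collar ring near (322,216), and the knob top at (291,335).

```bash
python3 - <<'E'
from h import *
im,d,K,T=load('w2')
print(ray(324,236.5,K,T,.128),ray(291.5,336,K,T,.108), 'bolthole',ray(544.5,50.5,K,T,.06))
cv2.imwrite('pics/c4.png',cv2.resize(im[190:260,290:360],(700,700),interpolation=cv2.INTER_CUBIC))
rel(ray(324,236.5,K,T,.128))
E
```

```text
[ 0.45725558 -0.19761991  0.128     ] [ 0.46109504 -0.29738925  0.108     ] bolthole [ 0.58468452 -0.01083339  0.06      ]
shift units [ 1.787  0.068 -0.118]  toolY ang 18.25 tilt [ 5.e-04 -2.e-04 -1.e+00] t=2.75 open=0.0427 tcp [ 0.4561 -0.2029  0.1995] F [-0.4  0.4  0.3] M [ 0.06  0.05 -0.03]
```

View pics/c4.png

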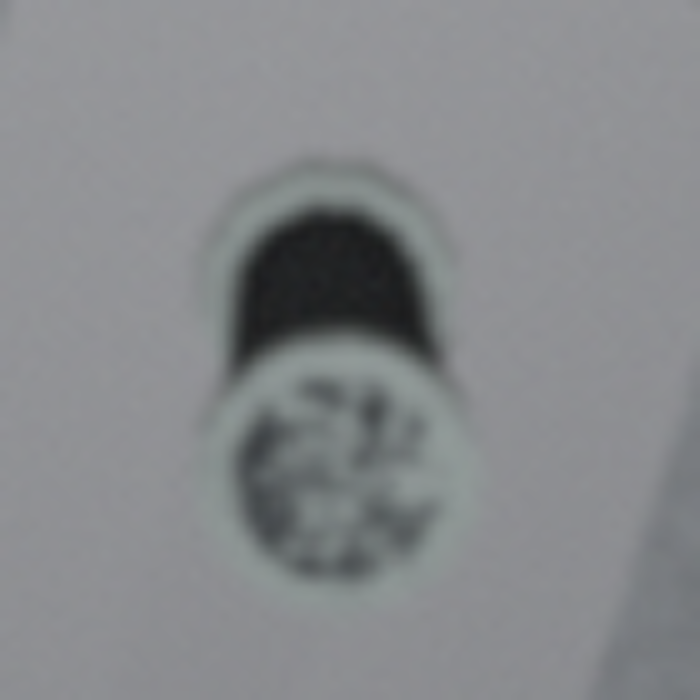

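Emit:
{"method": "drive_tool", "body": {"commands": "0 0 0.07 -0.12 0; 0 0.6 0.07 -0.12 0; 0 1.3 0.07 -0.12 0; 0 2 0.07 -0.12 0; 0 2.5 0.07 -0.12 0; 0 2.8 0.07 -0.12 0; 0 2.88 0.07 -0.12 0; 0 2.88 0.07 -0.12 0"}}

```text
t: 3.42
tool_pos: [0.4583, -0.1953, 0.0834]
tool_rot: [0.968, 1.347, -0.968]
contact_force: [0.1, 0.0, -0.0]
opening: 0.0428
```

```bash
python3 -c "
from h import *
rel([.4573,-.1976,.084],18.5)
snap('wrist','w3')"
```

```text
shift units [-0.015 -0.043  0.047]  toolY ang 18.52 tilt [-1.3e-03  9.0e-04 -1.0e+00] t=3.42 open=0.0428 turn units 0.00 (deg world -0.0) tcp [ 0.4583 -0.1953  0.0834] F [ 0.1  0.  -0. ] M [0.03 0.02 0.02]
```

View pics/w3.png

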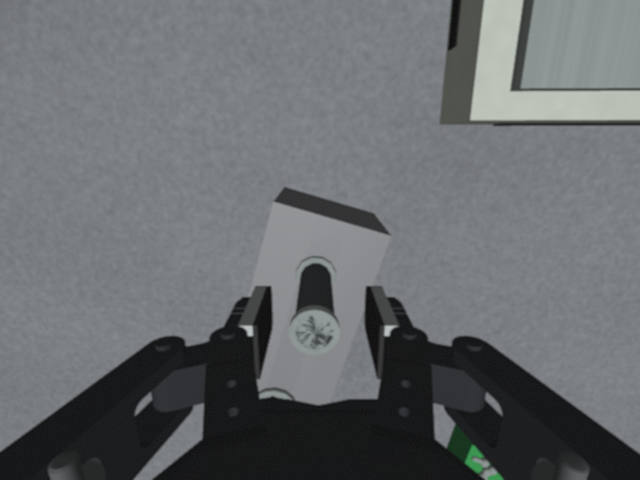

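The handle's top (315,330) sits between the pads, so I'll close.

Emit:
{"method": "drive_tool", "body": {"commands": "0 0 -0.04 0.05 0; 1 0 -0.04 0.05 0; 1 0 -0.04 0.05 0; 1 0 -0.04 0.05 0; 1 0 -0.04 0.05 0; 1 0 -0.04 0.05 0; 1 0 -0.04 0.05 0", "newtons": 80}}

```text
t: 4.05
tool_pos: [0.4583, -0.1994, 0.0858]
tool_rot: [0.968, 1.342, -0.969]
contact_force: [-0.5, 0.8, 6.6]
opening: 0.0145
```

```bash
python3 -c "
from h import *
rel([.4573,-.1976,.084],18.5)
im,d,K,T=load('w3');print(ray(315,330.5,K,T,.128))
snap('wrist','w4')"
```

```text
shift units [ 0.044 -0.01  -0.051]  toolY ang 18.44 tilt [ 0.002  -0.0016 -1.    ] t=4.05 open=0.0145 turn units -0.01 (deg world 0.1) tcp [ 0.4583 -0.1994  0.0858] F [-0.5  0.8  6.6] M [0.01 0.23 0.04]
[ 0.45727691 -0.19979099  0.128     ]
```

View pics/w4.png

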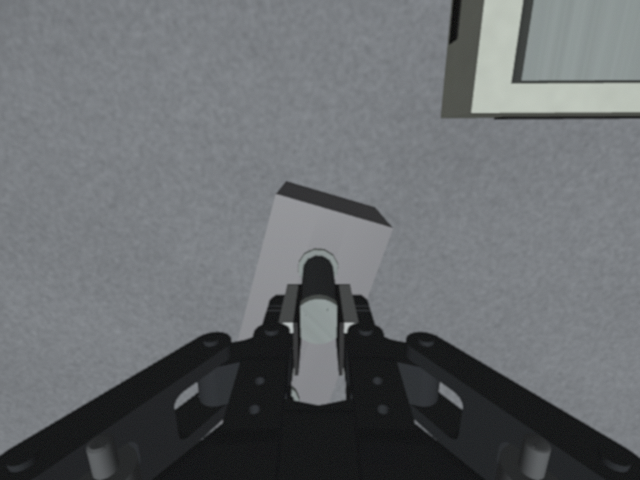

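Emit:
{"method": "drive_tool", "body": {"commands": "1 -0.3 0 0 0; 1 -0.8 0 0 0; 1 -1.4 0 0 0; 1 -2 0 0 0; 1 -2.4 0 0 0; 1 -2.5 0 0 0; 1 -2.5 0 0 0; 1 -2.5 0 0 0"}}

```text
t: 4.77
tool_pos: [0.4569, -0.1983, 0.1831]
tool_rot: [0.969, 1.346, -0.969]
contact_force: [-0.8, -0.1, -2.0]
opening: 0.0148
```

```bash
python3 -c "
from h import *
rel([.5491,.0904,.19],18.5)
snap('wrist','w5')
rel([.5491,.0904,.19],18.5)"
```

```text
shift units [-0.17   4.469 -6.117]  toolY ang 18.44 tilt [-1.2e-03  8.0e-04 -1.0e+00] t=4.77 open=0.0148 turn units -0.01 (deg world 0.1) tcp [ 0.4569 -0.1983  0.1831] F [-0.8 -0.1 -2. ] M [-0.01 -0.02  0.02]
shift units [-0.187  4.476 -6.111]  toolY ang 18.44 tilt [-0.0024  0.0015 -1.    ] t=4.82 open=0.0147 turn units -0.01 (deg world 0.1) tcp [ 0.4566 -0.1981  0.1823] F [-0.1 -0.1 -1.5] M [0.03 0.03 0.03]
```

View pics/w5.png

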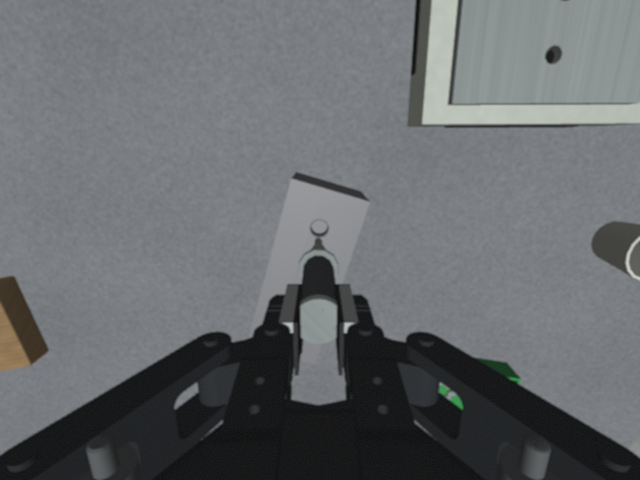

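```bash
python3 - <<'E'
from h import *
im,d,K,T=load('w5')
cv2.imwrite('pics/c5.png',cv2.resize(im[220:350,270:370],None,fx=6,fy=6,interpolation=cv2.INTER_CUBIC))
E
```

```text
(no output)
```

View pics/c5.png

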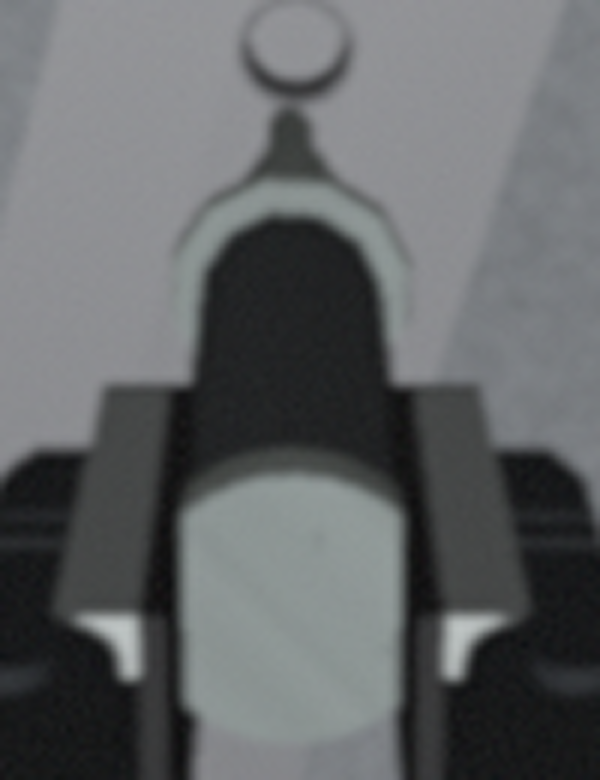

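```bash
python3 - <<'E'
from h import *
im,d,K,T=load('w5')
p,M,o=pose()
for n,u,v,z in[('tip',318.3,240.2,p[2]-.0768),('top',318.3,321.3,p[2]+.0422),('collar top far',318.0,250.3,p[2]-.0178),('rackhole',319.5,227.5,.064)]:
    w=ray(u,v,K,T,z); print(n,w.round(4),'tool frame',(M.T@(w-p)).round(4))
E
```

```text
tip [ 0.4548 -0.1981  0.1055] tool frame [ 0.0768 -0.0015 -0.0004]
top [ 0.455  -0.198   0.2245] tool frame [-0.0422 -0.0015 -0.0006]
collar top far [ 0.4512 -0.1874  0.1645] tool frame [ 0.0178 -0.0017 -0.0118]
rackhole [ 0.456  -0.1984  0.064 ] tool frame [ 0.1183 -0.0004  0.0004]
```

Emit:
{"method": "drive_tool", "body": {"commands": "1 0 0.6 -0.75 0; 1 0 1.2 -1.5 0; 1 0 1.8 -2.3 0; 1 0 2.4 -3.1 0; 1 0 3 -3.9 0; 1 0 3.6 -4.7 0; 1 0.1 4.2 -5.5 0; 1 0.3 4.6 -6.1 0"}}

```text
t: 5.48
tool_pos: [0.555, 0.0941, 0.1709]
tool_rot: [0.968, 1.346, -0.968]
contact_force: [0.6, -0.5, -1.9]
opening: 0.015
```

Emit:
{"method": "drive_tool", "body": {"commands": "1 0 0 0 0; 1 0 0 0 0; 1 0 0 0 0; 1 0 0 0 0"}}

```text
t: 5.82
tool_pos: [0.5543, 0.0901, 0.1713]
tool_rot: [0.969, 1.345, -0.971]
contact_force: [0.1, -0.2, -1.1]
opening: 0.0151
```

```bash
python3 - <<'E'
from h import *
rel([.5545,.0938,.170],18.5)
im,d,K,T=snap('wrist','w6')
rel([.5545,.0938,.170],18.5)
cv2.imwrite('pics/c6.png',cv2.resize(im[200:350,260:380],None,fx=4.5,fy=4.5,interpolation=cv2.INTER_CUBIC)[:600])
E
```

```text
shift units [ 0.031  0.034 -0.086]  toolY ang 18.37 tilt [-1.3e-03 -3.0e-04 -1.0e+00] t=5.82 open=0.0151 turn units -0.03 (deg world 0.1) tcp [0.5543 0.0901 0.1713] F [ 0.1 -0.2 -1.1] M [-0.01  0.01 -0.04]
shift units [ 0.042  0.03  -0.092]  toolY ang 18.35 tilt [-5.e-04 -2.e-04 -1.e+00] t=5.87 open=0.0150 turn units -0.03 (deg world 0.2) tcp [0.5545 0.0899 0.1717] F [ 0.3 -0.  -2. ] M [-0.   -0.02 -0.02]
```

View pics/c6.png

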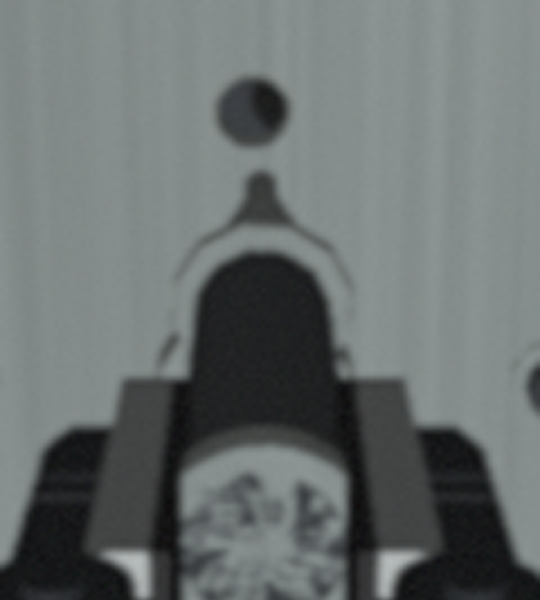

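Hole centre is at px (316.2,224.7) and the nose tip at (318.2,240.5); the gap's dark side is on the right.

```bash
python3 - <<'E'
from h import *
im,d,K,T=load('w6')
p,M,o=pose()
zz=p[2]
g=cv2.cvtColor(im,cv2.COLOR_BGR2GRAY); w=cv2.resize(g[210:237,300:334],None,fx=8,fy=8,interpolation=cv2.INTER_CUBIC)
cs=max(cv2.findContours((w<98).astype(np.uint8),0,1)[0],key=cv2.contourArea);e=cv2.fitEllipse(cs)
hu,hv=300+(e[0][0]-3.5)/8,210+(e[0][1]-3.5)/8
print(e,hu,hv)
a=M.T@(ray(318.2,240.5,K,T,zz-.0768)-p); b=M.T@(ray(hu,hv,K,T,.06)-p)
print(a.round(4),b.round(4),'hole-tip mm',((b-a)*1e3).round(2), ray(hu,hv,K,T,.06))
E
```

```text
((129.4424591064453, 118.77576446533203), (120.65147399902344, 126.55005645751953), 70.13336944580078) 315.74280738830566 224.4094705581665
[ 0.0768 -0.0016 -0.0001] [ 0.1117 -0.0036 -0.004 ] hole-tip mm [34.9  -2.09 -3.88] [0.54975966 0.09254344 0.06      ]
```

Emit:
{"method": "drive_tool", "body": {"commands": "1 0 0.03 -0.1 0; 1 0 0.03 -0.1 0; 1 0.3 0.03 -0.1 0; 1 0.6 0.03 -0.1 0; 1 0.7 0.03 -0.1 0; 1 0.75 0.03 -0.1 0; 1 0.75 0.03 -0.1 0; 1 0.75 0.03 -0.1 0"}}

```text
t: 6.53
tool_pos: [0.5546, 0.0952, 0.1418]
tool_rot: [0.969, 1.345, -0.969]
contact_force: [-0.1, -0.5, -1.1]
opening: 0.0151
```

```bash
python3 - <<'E'
from h import *
im,d,K,T=snap('wrist','w7')
rel([.5556,.0935,.137],18.5)
cv2.imwrite('pics/c7.png',cv2.resize(im[200:330,260:380],None,fx=4.5,fy=4.5,interpolation=cv2.INTER_CUBIC)[:600])
E
```

```text
shift units [0.131 0.002 0.047]  toolY ang 18.45 tilt [ 4.e-04  0.e+00 -1.e+00] t=6.58 open=0.0148 turn units -0.01 (deg world 0.1) tcp [0.5549 0.0953 0.1422] F [ 1.1  0.3 -2. ] M [-0.01  0.01  0.02]
```

View pics/c7.png

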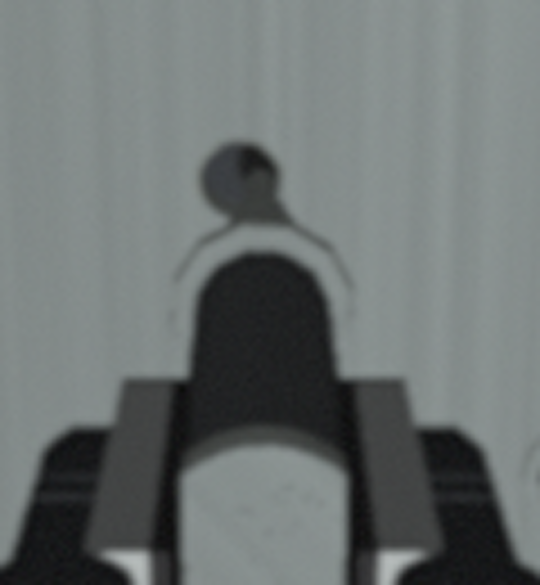

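The nose is over the gap (tip about 4 mm right of the hole centre, rows agree), so I'll ease down watching the force.

Emit:
{"method": "drive_tool", "body": {"commands": "1 0.06 -0.015 0 0; 1 0.13 -0.015 0 0; 1 0.2 -0.015 0 0; 1 0.25 -0.015 0 0; 1 0.3 -0.015 0 0; 1 0.3 -0.015 0 0"}}

```text
t: 7.08
tool_pos: [0.5537, 0.095, 0.1293]
tool_rot: [0.968, 1.345, -0.97]
contact_force: [-0.9, -0.1, -2.1]
opening: 0.0148
```

Emit:
{"method": "drive_tool", "body": {"commands": "1 0.03 0 0 0; 1 0.06 0 0 0; 1 0.09 0 0 0; 1 0.12 0 0 0; 1 0.15 0 0 0; 1 0.15 0 0 0"}}

```text
t: 7.58
tool_pos: [0.5539, 0.095, 0.1236]
tool_rot: [0.969, 1.345, -0.969]
contact_force: [0.6, -0.3, -1.8]
opening: 0.0149
```

```bash
python3 - <<'E'
from h import *
rel([.5556,.0935,.08],18.5)
E
```

```text
shift units [1.091 0.029 0.049]  toolY ang 18.44 tilt [-6.e-04 -0.e+00 -1.e+00] t=7.58 open=0.0149 turn units -0.01 (deg world 0.1) tcp [0.5539 0.095  0.1236] F [ 0.6 -0.3 -1.8] M [ 0.   -0.04  0.03]
```

The tip is already about 3 mm inside the bar's hole with no contact force. I'll continue down while shifting toward the hole axis as the taper enters.

Emit:
{"method": "drive_tool", "body": {"commands": "1 0.04 0 0 0; 1 0.08 0 0 0; 1 0.12 -0.01 0 0; 1 0.16 -0.02 0 0; 1 0.2 -0.03 0 0; 1 0.2 -0.03 0 0; 1 0.2 -0.03 0 0"}}

```text
t: 8.17
tool_pos: [0.553, 0.0946, 0.1159]
tool_rot: [0.969, 1.344, -0.969]
contact_force: [0.7, -0.0, -0.9]
opening: 0.0148
```

```bash
python3 - <<'E'
from h import *
rel([.5511,.0935,.08],18.5)
E
```

```text
shift units [ 0.898 -0.054  0.012]  toolY ang 18.44 tilt [ 1.e-04 -0.e+00 -1.e+00] t=8.17 open=0.0148 turn units -0.01 (deg world 0.1) tcp [0.553  0.0946 0.1159] F [ 0.7 -0.  -0.9] M [ 0.03 -0.14 -0.01]
```

Emit:
{"method": "drive_tool", "body": {"commands": "1 0.05 -0.01 0 0; 1 0.1 -0.02 0 0; 1 0.15 -0.03 0 0; 1 0.2 -0.035 0 0; 1 0.2 -0.035 0 0; 1 0.2 -0.035 0 0"}}

```text
t: 8.67
tool_pos: [0.5523, 0.0942, 0.1085]
tool_rot: [0.97, 1.343, -0.968]
contact_force: [2.8, -0.1, 1.6]
opening: 0.0148
```

```bash
python3 - <<'E'
from h import *
rel([.5511,.0935,.08],18.5)
E
```

```text
shift units [ 0.713 -0.036  0.006]  toolY ang 18.44 tilt [ 0.0018  0.     -1.    ] t=8.67 open=0.0148 turn units -0.01 (deg world 0.1) tcp [0.5523 0.0942 0.1085] F [ 2.8 -0.1  1.6] M [ 0.04 -0.61 -0.05]
```

Emit:
{"method": "drive_tool", "body": {"commands": "1 0.04 -0.01 0 0; 1 0.08 -0.02 0 0; 1 0.12 -0.03 0 0; 1 0.16 -0.035 0 0; 1 0.16 -0.035 0 0; 1 0.16 -0.035 0 0"}}

```text
t: 9.17
tool_pos: [0.5504, 0.0938, 0.1014]
tool_rot: [0.969, 1.344, -0.969]
contact_force: [3.8, 0.2, 1.8]
opening: 0.0147
```

```bash
python3 - <<'E'
from h import *
rel([.5511,.0935,.08],18.5)
E
```

```text
shift units [0.534 0.016 0.012]  toolY ang 18.44 tilt [ 2.e-04  0.e+00 -1.e+00] t=9.17 open=0.0147 turn units -0.01 (deg world 0.1) tcp [0.5504 0.0938 0.1014] F [3.8 0.2 1.8] M [-0.01 -0.87 -0.  ]
```

Emit:
{"method": "drive_tool", "body": {"commands": "1 0.05 0 0 0; 1 0.1 0 0 0; 1 0.15 0 0 0; 1 0.2 0 0 0; 1 0.2 0 0 0; 1 0.2 0 0 0"}}

```text
t: 9.67
tool_pos: [0.5499, 0.0937, 0.0928]
tool_rot: [0.969, 1.345, -0.97]
contact_force: [4.2, 0.5, -2.1]
opening: 0.0151
```

```bash
python3 - <<'E'
from h import *
rel([.5511,.0935,.08],18.5)
E
```

```text
shift units [0.32  0.027 0.014]  toolY ang 18.44 tilt [-9.e-04 -1.e-04 -1.e+00] t=9.67 open=0.0151 turn units -0.01 (deg world 0.1) tcp [0.5499 0.0937 0.0928] F [ 4.2  0.5 -2.1] M [-0.04 -1.02 -0.01]
```

Emit:
{"method": "drive_tool", "body": {"commands": "1 0.05 0 0 0; 1 0.1 0 0 0; 1 0.15 0 0 0; 1 0.2 0 0 0; 1 0.23 0 0 0; 1 0.23 0 0 0"}}

```text
t: 10.17
tool_pos: [0.55, 0.0937, 0.0838]
tool_rot: [0.968, 1.345, -0.969]
contact_force: [2.8, -0.9, -1.8]
opening: 0.0147
```

Emit:
{"method": "drive_tool", "body": {"commands": "1 0.02 0 0 0; 1 0.04 0 0 0; 1 0.05 0 0 0; 1 0.05 0 0 0"}}

```text
t: 10.5
tool_pos: [0.5502, 0.0937, 0.0823]
tool_rot: [0.969, 1.345, -0.969]
contact_force: [2.3, -2.3, -0.6]
opening: 0.0152
```

Near home (expected TCP z about 0.0818). Now small steps until the force reaches about 20 N.

Emit:
{"method": "drive_tool", "body": {"commands": "1 0.02 0 0 0; 1 0.03 0 0 0; 1 0.03 0 0 0"}}

```text
t: 10.75
tool_pos: [0.5505, 0.0936, 0.0818]
tool_rot: [0.969, 1.344, -0.969]
contact_force: [1.3, -2.3, 3.2]
opening: 0.0147
```

Emit:
{"method": "drive_tool", "body": {"commands": "1 0.02 0 0 0; 1 0.03 0 0 0; 1 0.03 0 0 0"}}

```text
t: 11.0
tool_pos: [0.5508, 0.0935, 0.0818]
tool_rot: [0.969, 1.344, -0.969]
contact_force: [-0.7, -4.0, 9.4]
opening: 0.015
```

Emit:
{"method": "drive_tool", "body": {"commands": "1 0.02 0 0 0; 1 0.02 0 0 0; 1 0.02 0 0 0"}}

```text
t: 11.25
tool_pos: [0.551, 0.0935, 0.0818]
tool_rot: [0.968, 1.343, -0.969]
contact_force: [-3.0, -3.5, 12.3]
opening: 0.0147
```

Emit:
{"method": "drive_tool", "body": {"commands": "1 0.02 0 0 0; 1 0.04 0 0 0; 1 0.04 0 0 0; 1 0.04 0 0 0"}}

```text
t: 11.58
tool_pos: [0.5512, 0.0934, 0.0817]
tool_rot: [0.968, 1.343, -0.969]
contact_force: [-4.9, -3.3, 19.0]
opening: 0.0145
```

Emit:
{"method": "drive_tool", "body": {"commands": "1 0.01 0 0 0; 1 0.02 0 0 0; 1 0.02 0 0 0; 1 0.02 0 0 0"}}

```text
t: 11.92
tool_pos: [0.5514, 0.0934, 0.0817]
tool_rot: [0.968, 1.343, -0.969]
contact_force: [-7.6, -3.8, 22.9]
opening: 0.0148
```

```bash
python3 - <<'E'
from h import *
rel([.5511,.0935,.0818],18.5)
im,d,K,T=snap('wrist','w8')
cv2.imwrite('pics/c8.png',cv2.resize(im[180:330,220:420],None,fx=4,fy=4,interpolation=cv2.INTER_CUBIC)[:600])
E
```

```text
shift units [-0.003 -0.006 -0.004]  toolY ang 18.46 tilt [ 0.001  -0.0011 -1.    ] t=11.92 open=0.0148 turn units -0.01 (deg world 0.0) tcp [0.5514 0.0934 0.0817] F [-7.6 -3.8 22.9] M [-0.64  1.44  0.03]
```

View pics/c8.png

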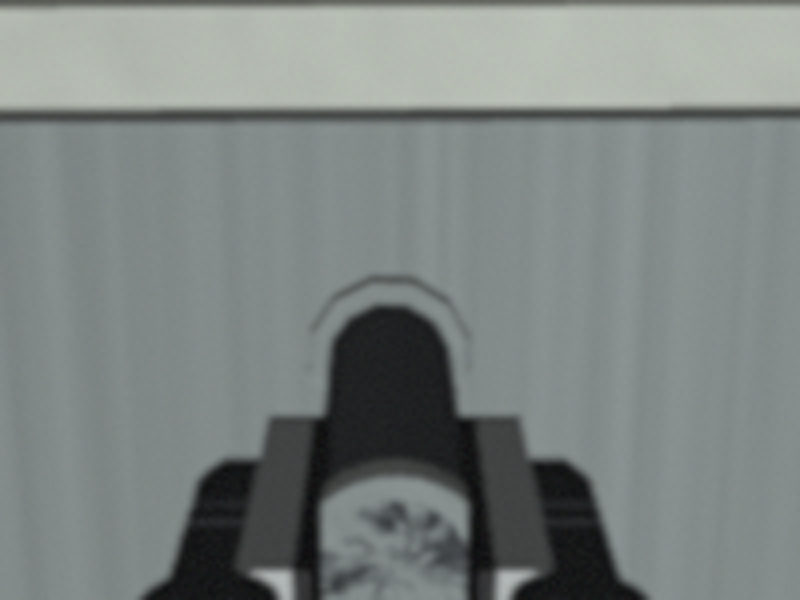

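The collar sits flush at TCP z 0.0817 with 22.9 N on it. I'll relax, release and rise.

Emit:
{"method": "drive_tool", "body": {"commands": "1 -0.06 0 0 0; 1 -0.12 0 0 0; 0 -0.12 0 0 0; 0 -0.12 0 0 0; 0 -0.12 0 0 0; 0 -0.12 0 0 0; 0 -0.12 0 0 0"}}

```text
t: 12.55
tool_pos: [0.5497, 0.0939, 0.0809]
tool_rot: [0.968, 1.346, -0.97]
contact_force: [0.1, -0.7, -0.1]
opening: 0.0426
```

Emit:
{"method": "drive_tool", "body": {"commands": "0 -0.5 0 0 0; 0 -1.2 0 0 0; 0 -2 0 0 0; 0 -2.6 0 0 0; 0 -2.8 0 0 0; 0 -2.8 0 0 0"}}

```text
t: 13.05
tool_pos: [0.5519, 0.0939, 0.1965]
tool_rot: [0.971, 1.34, -0.966]
contact_force: [-0.7, -0.5, -0.3]
opening: 0.0422
```

```bash
python3 - <<'E'
from h import *
im,d,K,T=snap('wrist','w9')
rel([.461,-.2975,.195],18.5)
E
```

```text
shift units [-0.032 -5.221  8.572]  toolY ang 18.44 tilt [ 1.2e-03  2.0e-04 -1.0e+00] t=13.10 open=0.0422 turn units -0.01 (deg world 0.1) tcp [0.5506 0.0938 0.1939] F [-1.  -0.5 -1.4] M [ 0.03 -0.01 -0.04]
```

View pics/w9.png

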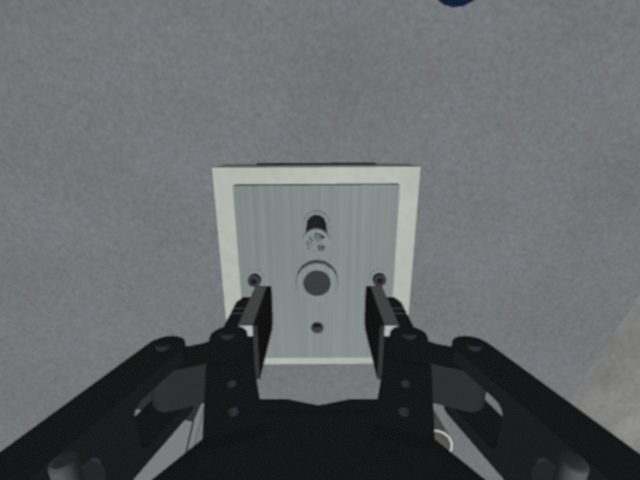

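The pin is standing in its hole (top at 317,242). On to the knob bolt.

Emit:
{"method": "drive_tool", "body": {"commands": "-0.2 0 -0.5 0.8 0; -0.2 0 -1 1.6 0; -0.2 0 -1.5 2.5 0; -0.2 0 -2 3.3 0; -0.2 0 -2.5 4.1 0; -0.2 0 -3 4.9 0; -0.2 0 -3.5 5.7 0; -0.2 0 -4 6.5 0"}}

```text
t: 13.77
tool_pos: [0.4786, -0.2043, 0.1902]
tool_rot: [0.969, 1.35, -0.97]
contact_force: [1.0, -0.3, -0.8]
opening: 0.0513
```

Emit:
{"method": "drive_tool", "body": {"commands": "-0.2 0 -0.5 0.8 0; -0.2 0 -1 1.6 0; -0.2 0 -1.2 2.1 0; -0.2 0 -1.2 2.1 0; -0.2 0 -1.2 2.1 0; -0.2 0 -1.2 2.1 0"}}

```text
t: 14.27
tool_pos: [0.4611, -0.2971, 0.1913]
tool_rot: [0.97, 1.349, -0.969]
contact_force: [0.2, 0.0, 0.4]
opening: 0.0514
```

```bash
python3 - <<'E'
from h import *
im,d,K,T=snap('wrist','w10')
rel([.461,-.2975,.195],18.5)
E
```

```text
shift units [-0.079 -0.015  0.011]  toolY ang 18.50 tilt [-0.002   0.0022 -1.    ] t=14.32 open=0.0510 turn units 0.00 (deg world -0.0) tcp [ 0.4614 -0.2969  0.1919] F [ 0.2  0.3 -0.4] M [ 0.04 -0.02  0.04]
```

View pics/w10.png

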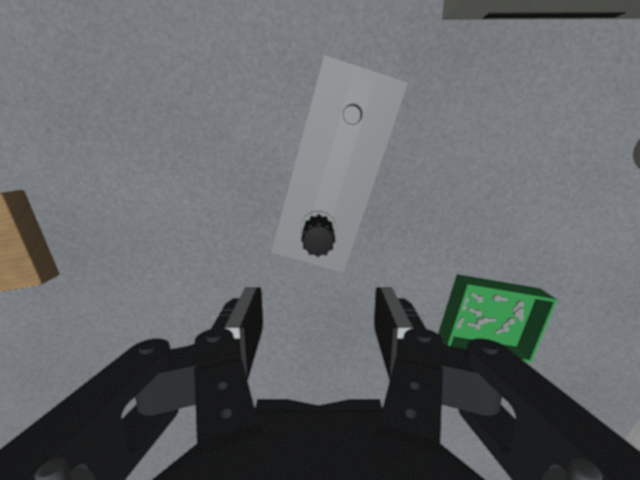

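```bash
python3 - <<'E'
from h import *
im,d,K,T=load('w10')
w=ray(318.5,237,K,T,.108); print(w)
w[2]=.0735; rel(w,18.5)
E
```

```text
[ 0.45975139 -0.29633283  0.108     ]
shift units [ 2.959 -0.032 -0.018]  toolY ang 18.50 tilt [-0.002   0.0022 -1.    ] t=14.32 open=0.0510 turn units 0.00 (deg world -0.0) tcp [ 0.4614 -0.2969  0.1919] F [ 0.2  0.3 -0.4] M [ 0.04 -0.02  0.04]
```

Emit:
{"method": "drive_tool", "body": {"commands": "-0.2 0.7 0 0 0; -0.2 1.4 0 0 0; -0.2 2 0 0 0; -0.2 2.5 0 0 0; -0.2 2.8 0 0 0; -0.2 2.95 0 0 0; -0.2 2.95 0 0 0; -0.2 2.95 0 0 0"}}

```text
t: 14.98
tool_pos: [0.4625, -0.2983, 0.0764]
tool_rot: [0.968, 1.344, -0.968]
contact_force: [-1.6, 0.2, 0.4]
opening: 0.0509
```

```bash
python3 - <<'E'
from h import *
im,d,K,T=snap('wrist','w11')
rel([.4605,-.297,.0735],18.5)
E
```

```text
shift units [ 0.09 -0.04 -0.06]  toolY ang 18.47 tilt [ 0.0018 -0.0015 -1.    ] t=15.03 open=0.0513 turn units -0.01 (deg world 0.0) tcp [ 0.4628 -0.2988  0.0771] F [-0.6 -1.   0.5] M [-0.03  0.02  0.01]
```

View pics/w11.png

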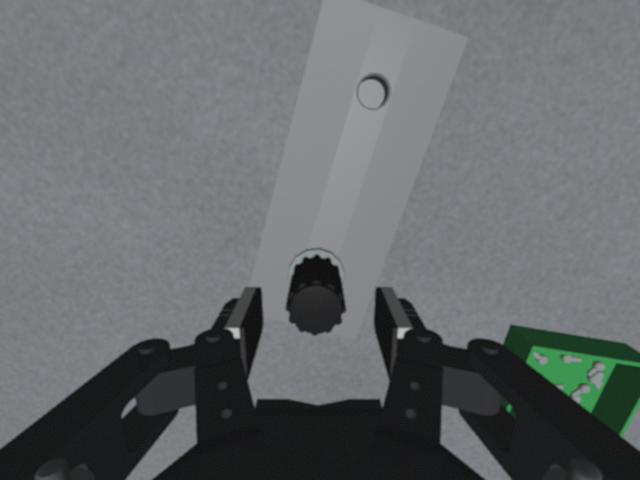

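The knob (315,308) is between the pads, so I'll close with a small correction.

Emit:
{"method": "drive_tool", "body": {"commands": "-0.2 0.06 -0.03 -0.04 0; 1 0.06 -0.03 -0.04 0; 1 0.06 -0.03 -0.04 0; 1 0.06 -0.03 -0.04 0; 1 0.06 -0.03 -0.04 0; 1 0.06 -0.03 -0.04 0; 1 0.06 -0.03 -0.04 0; 1 0.06 -0.03 -0.04 0", "newtons": 80}}

```text
t: 15.7
tool_pos: [0.4608, -0.2977, 0.0743]
tool_rot: [0.969, 1.343, -0.969]
contact_force: [0.2, 1.6, 4.5]
opening: 0.0212
```

```bash
python3 - <<'E'
from h import *
rel([.4605,-.297,.0735],18.5)
E
```

```text
shift units [ 0.02 -0.   -0.02]  toolY ang 18.44 tilt [ 0.0012 -0.0011 -1.    ] t=15.70 open=0.0212 turn units -0.01 (deg world 0.1) tcp [ 0.4608 -0.2977  0.0743] F [0.2 1.6 4.5] M [ 0.13  0.08 -0.05]
```

Emit:
{"method": "drive_tool", "body": {"commands": "1 -0.3 0 0 0; 1 -0.8 0 0 0; 1 -1.4 0 0 0; 1 -1.9 0 0 0; 1 -2 0 0 0; 1 -2 0 0 0; 1 -2 0 0 0"}}

```text
t: 16.28
tool_pos: [0.4597, -0.2968, 0.1522]
tool_rot: [0.969, 1.346, -0.969]
contact_force: [0.2, 0.2, -1.3]
opening: 0.0212
```

```bash
python3 - <<'E'
from h import *
rel([.586,-.011,.14],18.5)
E
```

```text
shift units [ 0.307  5.257 -5.779]  toolY ang 18.44 tilt [-1.1e-03  9.0e-04 -1.0e+00] t=16.28 open=0.0212 turn units -0.01 (deg world 0.1) tcp [ 0.4597 -0.2968  0.1522] F [ 0.2  0.2 -1.3] M [-0.01 -0.02 -0.01]
```

Emit:
{"method": "drive_tool", "body": {"commands": "1 0 0.7 -0.75 0; 1 0 1.4 -1.5 0; 1 0 2.1 -2.3 0; 1 0 2.8 -3.1 0; 1 0 3.5 -3.9 0; 1 0.1 4.2 -4.6 0; 1 0.2 4.9 -5.3 0; 1 0.3 5.25 -5.75 0"}}

```text
t: 16.95
tool_pos: [0.5865, -0.0088, 0.1386]
tool_rot: [0.967, 1.349, -0.968]
contact_force: [-0.8, -0.7, -0.7]
opening: 0.0211
```

Emit:
{"method": "drive_tool", "body": {"commands": "1 0 0 0 0; 1 0 0 0 0; 1 0 0 0 0; 1 0 0 0 0; 1 0 0 0 0"}}

```text
t: 17.37
tool_pos: [0.5862, -0.0138, 0.141]
tool_rot: [0.97, 1.344, -0.971]
contact_force: [-0.5, -0.1, -1.1]
opening: 0.0212
```

```bash
python3 - <<'E'
from h import *
im,d,K,T=snap('wrist','w12')
rel([.586,-.011,.14],18.5)
cv2.imwrite('pics/c12.png',cv2.resize(im[150:350,220:420],None,fx=3,fy=3,interpolation=cv2.INTER_CUBIC))
E
```

```text
shift units [ 0.029  0.014 -0.068]  toolY ang 18.34 tilt [-1.e-04 -1.e-04 -1.e+00] t=17.42 open=0.0215 turn units -0.03 (deg world 0.2) tcp [ 0.5863 -0.0137  0.1412] F [ 0.1  0.4 -1.5] M [-0.06  0.   -0.01]
```

View pics/c12.png

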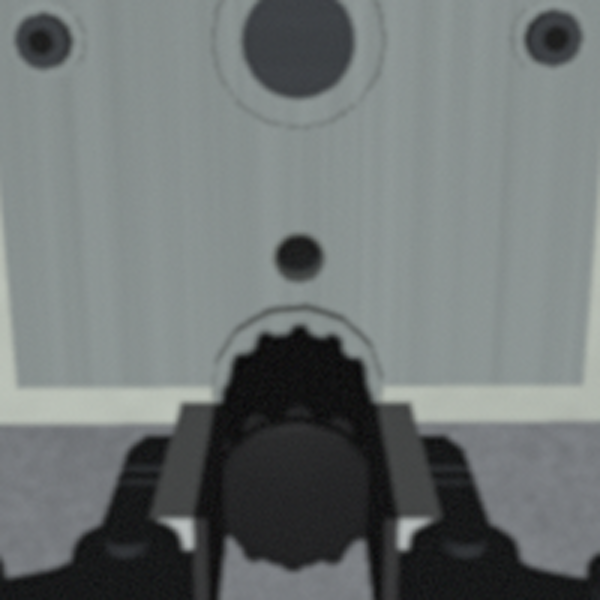

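The bar's bolt hole now shows fully dark and in line at crop (299,258). The collar centre is at about crop (299,389).

```bash
python3 - <<'E'
from h import *
im,d,K,T=load('w12')
p,M,o=pose()
for rim in (p[2]-.0063,p[2]-.0103):
  a=M.T@(ray(319.3,279.3,K,T,rim)-p); b=M.T@(ray(319.3,235.7,K,T,.06)-p)
  print(a.round(4),b.round(4),((b-a)*1e3).round(2))
rel([.585,-.0105,.0695],18.5)
print(M.round(4))
E
```

```text
[ 0.0063 -0.0009  0.0014] [ 0.0812 -0.0007 -0.0026] [74.87  0.23 -3.98]
[ 0.0103 -0.0009  0.0031] [ 0.0812 -0.0007 -0.0026] [70.87  0.22 -5.69]
shift units [ 1.792 -0.006 -0.088]  toolY ang 18.34 tilt [-1.e-04 -1.e-04 -1.e+00] t=17.42 open=0.0215 turn units -0.03 (deg world 0.2) tcp [ 0.5863 -0.0137  0.1412] F [ 0.1  0.4 -1.5] M [-0.06  0.   -0.01]
[[-1.000e-04  9.492e-01  3.146e-01]
 [-1.000e-04  3.146e-01 -9.492e-01]
 [-1.000e+00 -1.000e-04  0.000e+00]]
```

Emit:
{"method": "drive_tool", "body": {"commands": "1 0 0 -0.1 0; 1 0.2 0 -0.1 0; 1 0.5 0 -0.1 0; 1 0.75 0 -0.1 0; 1 0.8 0 -0.1 0; 1 0.8 0 -0.1 0; 1 0.8 0 -0.1 0; 1 0.8 0 -0.1 0"}}

```text
t: 18.08
tool_pos: [0.5857, -0.0088, 0.1095]
tool_rot: [0.969, 1.344, -0.969]
contact_force: [-0.1, -0.7, -0.8]
opening: 0.0211
```

```bash
python3 - <<'E'
from h import *
im,d,K,T=snap('wrist','w13')
rel([.585,-.0105,.0695],18.5)
cv2.imwrite('pics/c13.png',cv2.resize(im[150:350,220:420],None,fx=3,fy=3,interpolation=cv2.INTER_CUBIC))
E
```

```text
shift units [ 1.007 -0.034  0.032]  toolY ang 18.45 tilt [ 1.e-03 -1.e-04 -1.e+00] t=18.13 open=0.0212 turn units -0.01 (deg world 0.1) tcp [ 0.5858 -0.0088  0.1098] F [ 0.4  0.3 -0.9] M [-0.01  0.03 -0.03]
```

View pics/c13.png

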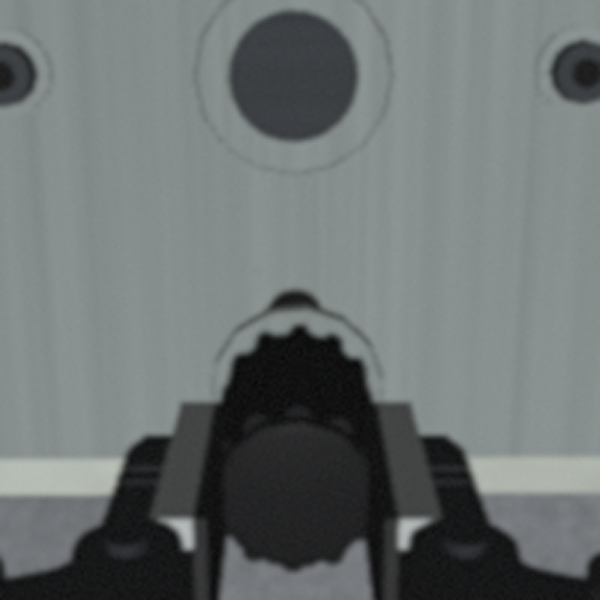

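```bash
python3 - <<'E'
from h import *
im,d,K,T=load('w13')
p,M,o=pose()
a=M.T@(ray(319.3,279.3,K,T,p[2]-.0063)-p)
for v in (289,):
  e=M.T@(ray(318,150+v/3-.33,K,T,.06)-p); e[2]+=.0065
  print(a.round(4),e.round(4),((e-a)*1e3).round(2))
E
```

```text
[ 0.0063 -0.0009  0.0014] [ 0.0498 -0.0017  0.0023] [43.48 -0.74  0.87]
```

Emit:
{"method": "drive_tool", "body": {"commands": "1 0 -0.025 0.025 0; 1 0.05 -0.025 0.025 0; 1 0.12 -0.025 0.025 0; 1 0.18 -0.025 0.025 0; 1 0.25 -0.025 0.025 0; 1 0.25 -0.025 0.025 0"}}

```text
t: 18.63
tool_pos: [0.5841, -0.01, 0.0982]
tool_rot: [0.968, 1.346, -0.97]
contact_force: [0.1, -0.0, -0.6]
opening: 0.021
```

Emit:
{"method": "drive_tool", "body": {"commands": "1 0.05 0 0 0; 1 0.1 0 0 0; 1 0.15 0 0 0; 1 0.2 0 0 0; 1 0.25 0 0 0; 1 0.25 0 0 0"}}

```text
t: 19.13
tool_pos: [0.5844, -0.01, 0.0886]
tool_rot: [0.969, 1.345, -0.969]
contact_force: [-0.5, 0.8, -1.1]
opening: 0.021
```

```bash
python3 - <<'E'
from h import *
rel([.585,-.0105,.0703],18.5)
E
```

```text
shift units [0.457 0.012 0.016]  toolY ang 18.44 tilt [-9.e-04  1.e-04 -1.e+00] t=19.13 open=0.0210 turn units -0.01 (deg world 0.1) tcp [ 0.5844 -0.01    0.0886] F [-0.5  0.8 -1.1] M [-0.04  0.    0.03]
```

The tip is at z of about 0.043, inside the bar hole and free of force. Remaining travel is about 18 mm.

Emit:
{"method": "drive_tool", "body": {"commands": "1 0.06 0 0 0; 1 0.12 0 0 0; 1 0.18 0 0 0; 1 0.24 0 0 0; 1 0.3 0 0 0; 1 0.36 0 0 0; 1 0.4 0 0 0; 1 0.4 0 0 0"}}

```text
t: 19.8
tool_pos: [0.5844, -0.01, 0.0726]
tool_rot: [0.969, 1.345, -0.969]
contact_force: [-0.3, 0.5, -0.8]
opening: 0.021
```

Emit:
{"method": "drive_tool", "body": {"commands": "1 0.03 0 0 0; 1 0.05 0 0 0; 1 0.06 0 0 0; 1 0.06 0 0 0"}}

```text
t: 20.13
tool_pos: [0.5847, -0.0101, 0.0707]
tool_rot: [0.969, 1.345, -0.969]
contact_force: [0.7, -0.3, -0.3]
opening: 0.0214
```

Emit:
{"method": "drive_tool", "body": {"commands": "1 0.02 0 0 0; 1 0.04 0 0 0; 1 0.04 0 0 0; 1 0.04 0 0 0"}}

```text
t: 20.47
tool_pos: [0.5851, -0.0102, 0.0703]
tool_rot: [0.969, 1.344, -0.969]
contact_force: [-2.1, 0.8, 4.8]
opening: 0.0208
```

Contact at z 0.0703, as expected. I'll build up to about 20 N.

Emit:
{"method": "drive_tool", "body": {"commands": "1 0.03 0 0 0; 1 0.06 0 0 0; 1 0.06 0 0 0; 1 0.06 0 0 0"}}

```text
t: 20.8
tool_pos: [0.5856, -0.0101, 0.0702]
tool_rot: [0.969, 1.343, -0.968]
contact_force: [-7.5, 1.6, 13.9]
opening: 0.0211
```

Emit:
{"method": "drive_tool", "body": {"commands": "1 0.02 0 0 0; 1 0.03 0 0 0; 1 0.03 0 0 0; 1 0.03 0 0 0"}}

```text
t: 21.13
tool_pos: [0.5857, -0.0101, 0.0701]
tool_rot: [0.969, 1.344, -0.968]
contact_force: [-9.6, 1.5, 20.3]
opening: 0.0209
```

Emit:
{"method": "drive_tool", "body": {"commands": "1 0.01 0 0 0; 1 0.01 0 0 0; 1 0.01 0 0 0"}}

```text
t: 21.38
tool_pos: [0.5858, -0.0102, 0.0701]
tool_rot: [0.969, 1.344, -0.968]
contact_force: [-10.1, 1.2, 23.0]
opening: 0.0211
```

Emit:
{"method": "drive_tool", "body": {"commands": "1 -0.06 0 0 0; 1 -0.12 0 0 0; -0.2 -0.12 0 0 0; -0.2 -0.12 0 0 0; -0.2 -0.12 0 0 0; -0.2 -0.12 0 0 0; -0.2 -0.12 0 0 0"}}

```text
t: 21.97
tool_pos: [0.5845, -0.0101, 0.0695]
tool_rot: [0.969, 1.345, -0.969]
contact_force: [0.2, 0.3, -0.0]
opening: 0.0512
```

Emit:
{"method": "drive_tool", "body": {"commands": "-0.2 -0.3 0 0 0; -0.2 -0.9 0 0 0; -0.2 -1.7 0 0 0; -0.2 -2.5 0 0 0; -0.2 -3 0 0.6 0; -0.2 -3.2 0 1.4 0; -0.2 -3.2 0 1.4 0; -0.2 -3.2 0 1.4 0"}}

```text
t: 22.63
tool_pos: [0.6033, -0.0644, 0.1998]
tool_rot: [0.971, 1.341, -0.969]
contact_force: [-0.5, 0.1, 1.1]
opening: 0.0512
```

```bash
python3 - <<'E'
from h import *
im,d,K,T=snap('wrist','w14')
rel([.585,-.0105,.0695],18.5)
for n in ('top','scene'):
  i2,d2,K2,T2=snap(n,n+'9')
  if n=='scene': cv2.imwrite('pics/c15.png',cv2.resize(i2[190:310,240:400],None,fx=4,fy=4,interpolation=cv2.INTER_CUBIC))
E
```

```text
shift units [ 3.224e+00  3.000e-03 -1.391e+00]  toolY ang 18.38 tilt [ 2.e-04  4.e-04 -1.e+00] t=22.68 open=0.0511 turn units -0.02 (deg world 0.1) tcp [ 0.6024 -0.0634  0.1984] F [-0.8 -0.4  0.1] M [ 0.03 -0.01 -0.01]
```

View pics/w14.png

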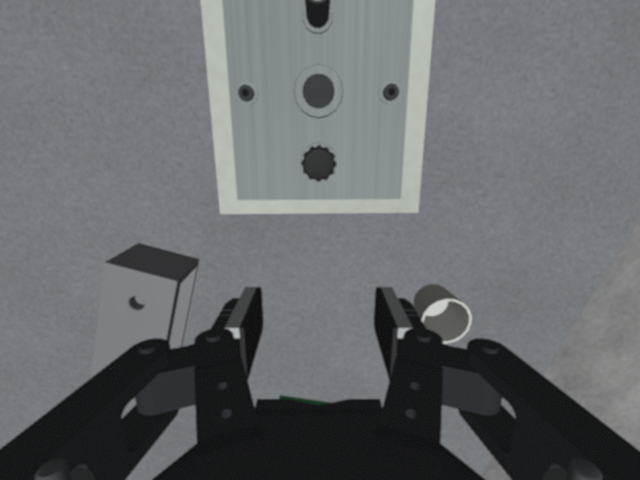

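View pics/c15.png

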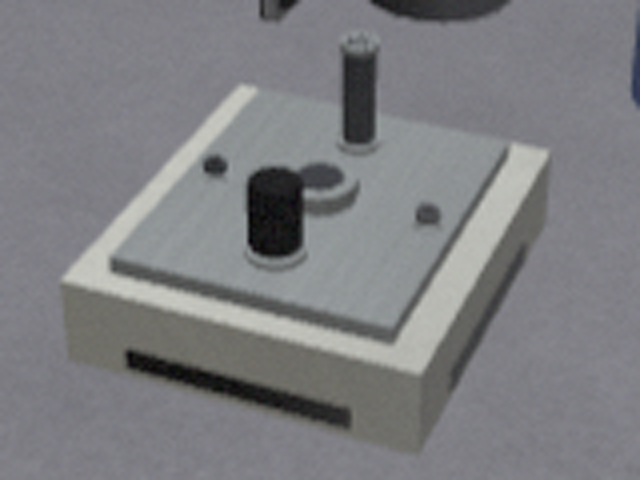

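Both stand upright with their collars on the plate: the pin at crop (358,95), the knob at (275,215). I'll check the heights from the saved depth, then hand in.

```bash
python3 - <<'E'
from h import *
for f in('scene9','w14'):
    im,d,K,T=load(f); P=cloud(d,K,T)
    for n,c,r in(('pin',(.550,.0935),.014),('knob',(.5848,-.0104),.018)):
        m=(np.hypot(P[...,0]-c[0],P[...,1]-c[1])<r)&(d>0); z=P[m][:,2]
        if len(z): print(f,n,len(z),np.percentile(z,[50,95,98]).round(4),P[m&(P[...,2]>.09)].mean(0).round(4))
print(ctrl.finish_job())
E
```

```text
scene9 pin 272 [0.0952 0.1247 0.125 ] [0.5537 0.0885 0.112 ]
scene9 knob 364 [0.086  0.1048 0.1054] [ 0.5896 -0.0161  0.1004]
w14 pin 1123 [0.0681 0.1119 0.1201] [0.5507 0.0863 0.1039]
w14 knob 1340 [0.1014 0.1032 0.1034] [ 0.5837 -0.011   0.1018]
the job is handed in; nothing more can be done
None
```

The drift pin and the knob bolt are both fully home in the stand, pin first, and the job is handed in at about 23 s of the 72 s allowed.

- **Drift pin:** The wrist view showed the bar had slipped to the stand's +x side. I fed the pin's nose through the gap and moved it onto the hole's axis as the taper drew the bar across. I then bedded it with about 23 N and left it in.
- **Knob bolt:** The bar's bolt hole showed in line before I inserted the bolt. It met no resistance until the collar landed on the plate, and I bedded it with about 23 N.

**Last checks:**
- The pin's top measured about 0.125 m up, where fully home is 0.124 m.
- The knob's top measured 0.103 to 0.105 m, where fully home is 0.104 m.
- Both collars look flush on the plate, and the gripper is clear of everything.
- Of the things standing about, I saw only the cup in the last view. I didn't check the others again, but the arm never went near them.

**Small disagreements:**
- The cameras and arm readings differed by 1 to 3 mm on the hole positions. I settled this by viewing the pin or bolt and its hole together just above the plate.
- While bedding down there were side forces of about 8 N on the pin and 10 N on the bolt. They disappeared when I let go.

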